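Free the craft carousel and present the square jar

ROBOT

A 6-joint arm with a two-finger parallel gripper is mounted at the origin on the work surface. World frame = base frame: x ahead of the robot, y to its left, z up, the work surface at z = 0. Lengths are in m, angles in rad, forces in N, time in s.
With the tool pointing down it reaches from about 0.35 to 0.975 m from the base axis. Payload 4.9 kg.
Tool frame: the origin (TCP) lies at the very end of the fingers, on their centre line; the grasp point (between the pads) lies 19 mm behind it; z points along the fingers, y is the direction in which the jaws open and shut (so a half turn about z gives the same grasp; the last joint's range is limited). The gripper opens to 85 mm and grips with 20 to 120 N. Pads are 22 mm wide; open, the fingers measure 114 mm over their backs; the gripper's body (76 mm by 85 mm) begins 54 mm behind the grasp point. The pads swing forward as they close: fully open they stand 13 mm farther back than shut.
Start: joints at [-1.374, 0.053, 1.613, -0, 1.476, -0.119], TCP at [0.194, -0.594, 0.231] pointing down, gripper open.
Joint ranges: [-3.01, 3.01], [-1.01, 2.22], [0.06, 2.58], [-1.02, 4.17], [0.09, 2.62], [-3.14, 3.14]. Speed limits (rad/s): [2.57, 2.57, 3.14, 3.14, 3.14, 3.14].

INTERFACE

Orientations are given as a rotation vector (axis times angle).
In Python, from station import ctrl gives the robot as it stands.
- The arm moves only by the tool apply_moves, never from a script. Its argument "deltas" is a list of rows, each a list of 5 numbers: the shift along the tool's x, y, z in m, then the turn about the tool's z in rad, then the gripper's target within -1 to 1 (fully open at 1, half-way at 0, shut at -1). A call has exactly 8 rows; each row shifts and turns the pose as measured when the row begins, along the tool's axes as they then stand; what a row does not reach is not made up. A row lasts 1/8 s, in which the tool goes at most 62.5 mm and 10.7 degrees, less where a joint would pass 70% of its speed; a pose out of reach is approached as far as the arm can. A call with a gripper value outside its range is refused whole. The fingers move at their own pace and stop on an object; "grip_force" is the grip in N (left out, the last holds). Time passes only in rows, so rows that do not move let the fingers close, or fill a call up. It gives the time, the measured TCP pose, the force and the opening at its end, in the units of the state.
- ctrl.get_obs(): the state, without advancing time (a new reading comes with each control period).
- ctrl.get_image(name): name is "side" or "top" or "wrist"; returns a dict with "img" (420x560x3 uint8, red, green, blue), "range_z" (420x560 float32, m along the optical axis (not along the pixel's ray), 0 where there is no reading), "mtx" (3x3 intrinsics, pixels), "eye" and "attitude" of the camera in the world; the wrist camera has in their place "mount" (4x4, takes a point from camera to tool coordinates, whose origin is the TCP and whose axes are the flange's). Camera axes: x right, y down, z forward; pixel columns grow to the right and rows downward; lengths in m; the calibration is good to about 2 mm. A picture is of the moment at which its call begins: read the wrist's pose just before it.
- ctrl.finish_job(): hands the job in, once; it reports no verdict.
Trained networks look in a picture, given as the dict that the camera call returned (one of the last four; its "shot" number tells which), for a name from the list of things; names that differ only in an ending like _2 or _b are one class to them, and where a whole thing is asked for, a point or a joint stands for the part that bears it (a point fixed in the world has none). Each returns a list of dicts, best first, with "confidence" (0 to 1); they miss things now and then, are a little off and sometimes report something else, mostly with a low value. They report only what shows in the picture. A call takes as long as a camera call.
- ctrl.search_frame(picture, target): "extent" ([left, top, width, height] in pixels, round what is visible of it).
- ctrl.spot_point(picture, target): "uv" ([column, row] in pixels: a listed point, or the origin of a listed thing).
The state is a dict: "t": time; "q": joint angles; "dq": joint speeds; "effort": joint torques, N m; "tool_pos": TCP position; "tool_rot": TCP orientation; "contact_force": force on the tool from outside, world axes, zero at the start; "wrist_torque": the same for the moment, N m; "opening": finger opening in m.
Only numpy, scipy, OpenCV 4.12 (cv2) and the standard library are available. Lean on these libraries where they do the work, as an engineer would, in place of code of your own. Each camera call takes 0.05 s, during which the arm holds its last target.

TASK

Raise the brake arm beside the craft carousel until it stands straight up, and leave it standing there. Only then turn the carousel until the square lidded jar is lined up with the pointer at the front of the stand, and finish while holding it still there with the gripper, not letting go. Leave the mug, the glue bottle and the tape roll where they are.

Things in the scene. Friction and masses are not known exactly. Their poses are not given: they have to be found in the camera images.
- stand: Dark wooden stand fixed to the table: round foot 210 mm across, 20 mm high. Origin: centre of its underside, on the carousel's vertical axis. Its -x axis is the front: a dark pointer 22 mm wide, 12 mm high runs out along it to 172 mm from the axis, past the carousel's edge. The brake arm is hinged on its -y side on a steel post (24 x 8 mm, outside the arm, 108 mm high).
- carousel: Light wooden turntable, 250 mm across, top 36 mm above the table, turning endlessly about the stand's axis (friction 0.06 N m; stays where left). Origin on the axis, 22 mm above the table; z up. Fixed on it, 75 mm out and 72 degrees apart: a square jar (on its -x axis) and four round cups 46 mm across, with pencils to 145 mm above the table. A steel post in the middle carries the handle bar.
- handle_bar (a point): Centre of the wooden handle bar on the carousel's middle post, fixed to the carousel and on its turning axis: 72 mm long (carousel's x axis; one end points over the square jar), 14 mm wide (carousel's y), 24 mm high; centre 215 mm above the table, free all round and from above. Gripped across its width, it turns the carousel with the gripper.
- square_jar (a point): Centre of the square white jar fixed on the carousel, 46 x 46 mm with a flat 50 mm square wooden lid, 75 mm from the turning axis on the carousel's -x axis; this point is 73 mm above the table and the lid's top 121 mm. It faces front when this point lies on the -x axis of the stand, over the pointer.
- brake (a joint): Angle of the steel brake arm, rad: 0 = lying level, its rubber foot pressed by its weight on the carousel's rim (brake on, the carousel is held by rubbing), 1.571 = straight up (brake off), stop at 2.0. Friction keeps it where it is left within about 0.25 rad of upright; farther off it falls over. Raising it takes about 4 N at the grip.
- brake_grip (a point): Centre of the round steel grip at the brake arm's free end: a cylinder 28 mm in diameter, 30 mm long, its axis along the stand's y, 130 mm from the hinge. With the arm level it is 100 mm above the table, on the hinge's -x side (stand's axes); raising carries it up and towards the stand's +x on an arc. It can be pinched from above on its flat ends and turns between the fingers.
- brake_hinge (a point): The brake arm's hinge, fixed on the stand: 20 mm along the stand's x and -140 mm along its y from the stand's axis, 100 mm above the table; the hinge axis is along the stand's y. The arm is a bar 10 x 10 mm; 60 mm from the hinge a leg with the rubber foot hangs from it, 30 mm towards the carousel, down to its rim.
- mug: White mug, 80 mm across, 90 mm high, standing on the table, a bystander. Origin at the centre of its underside.
- glue: White glue bottle, 48 mm across, 130 mm high, standing on the table, a bystander. Origin at the centre of its underside.
- tape: Empty cardboard tape roll, 96 mm across and 24 mm high, lying flat, a bystander. Origin at the centre of its underside.

How it is judged:
By the outcome, as a careful person would: the job done as asked, in the order asked, and still so for the second after the job is handed in, while the arm keeps its last pose, push and grip.
It also fails if it takes over 64 s, if anything falls off the work surface, if the arm or the gripper's body presses on something with over 40 N, if the wrist force passes 120 N, or if a joint passes its speed limit or range.

## Working session

There is one attempt and no reset: what is moved stays moved. The work goes in short steps, Python scripts to look and compute and a tool call to move; the robot and the scene stay as the last step left them, time stands still between calls to the robot, and variables do not carry over. Pictures are saved under pics/ and viewed, and the job is handed in when it is done.

Besides the shell and the picture viewer there is one more tool, called after "Request:" as a command line: name --pt "numbers of a row" for each row, then --argument value for the rest. apply_moves: Moves the arm, as the interface text tells. Its arguments: {"type":"object","properties":{"deltas":{"type":"array"},"grip_force":{"type":"number"}},"required":["deltas"]}

```bash
ls; mkdir -p pics
cat > h.py <<'E'
import numpy as np, cv2
from station import ctrl
from scipy.spatial.transform import Rotation as R
def cam(d):
    A=np.array(d["attitude"]); 
    if A.shape!=(3,3): A=R.from_rotvec(A).as_matrix() if A.size==3 else A
    return A,np.array(d["eye"])
def px2w(d,u,v,z=None,r=None):
    A,e=cam(d);K=np.array(d["mtx"])
    ray=A@(np.linalg.inv(K)@np.array([u,v,1.]))
    s=(z-e[2])/ray[2] if z is not None else r
    return e+ray*s
def save(d,n): cv2.imwrite(f"pics/{n}.png",d["img"][:,:,::-1])
E
python3 - <<'E'
from h import *
o=ctrl.get_obs();print({k:np.round(v,3) for k,v in o.items()})
for n in ["top","side"]:
    d=ctrl.get_image(n);save(d,n+"0")
    print(n,d["eye"],d["attitude"],d["mtx"])
    for t in ["stand","carousel","handle_bar","square_jar","brake_grip","brake_hinge","mug","glue","tape"]:
        r=ctrl.spot_point(d,t)[:2]
        for x in r:
            u,v=x["uv"];rz=d["range_z"][int(np.clip(v,0,419)),int(np.clip(u,0,559))]
            print(t,np.round(x["uv"],1),round(x["confidence"],2),np.round(px2w(d,u,v,r=rz),3))
E
```

```text
pics
{'t': np.float64(0.0), 'q': array([-1.374,  0.053,  1.614,  0.   ,  1.476, -0.119]), 'dq': array([ 0.001, -0.001, -0.001,  0.001,  0.   , -0.001]), 'effort': array([-2.0000e-03, -3.9368e+01, -3.7018e+01, -0.0000e+00,  7.0000e-03,
        0.0000e+00]), 'tool_pos': array([ 0.194, -0.593,  0.23 ]), 'tool_rot': array([-3.1  , -0.494,  0.   ]), 'contact_force': array([-0.691, -0.518,  0.067]), 'wrist_torque': array([ 0.002,  0.036, -0.007]), 'opening': np.float64(0.085)}
top [ 0.2224763  -0.02561844  1.62429181] [-2.13083459  2.06771669 -0.23427787] [[525.65283781   0.         281.47838986]
 [  0.         525.65283781 214.98035929]
 [  0.           0.           1.        ]]
stand [257.2 206.1] 0.97 [0.61  0.062 0.055]
carousel [260.1 205.9] 0.71 [0.612 0.054 0.05 ]
carousel [253.3 191.7] 0.22 [0.61  0.066 0.22 ]
handle_bar [254.2 191.1] 0.77 [0.61  0.063 0.227]
square_jar [232.6 210.9] 0.8 [0.578 0.131 0.117]
brake_grip [292.1 246.6] 0.9 [ 0.477 -0.047  0.115]
brake_hinge [300.7 202.3] 0.57 [ 0.641 -0.073 -0.001]
mug [153.9 263.2] 0.56 [0.431 0.378 0.005]
glue [161.7 188.1] 0.53 [0.6
[... 196 characters left out ...]
     500.07517052 217.44802671]
 [  0.           0.           1.        ]]
stand [256.8 262.8] 0.84 [0.554 0.141 0.099]
stand [312.4 235.3] 0.47 [ 0.477 -0.037  0.098]
carousel [254.6 259.8] 0.67 [0.555 0.149 0.116]
handle_bar [251.6 209. ] 0.71 [0.601 0.083 0.225]
handle_bar [247.8 261.8] 0.26 [0.576 0.152 0.101]
square_jar [249.4 263.4] 0.65 [0.572 0.151 0.097]
brake_grip [314.2 232.8] 0.71 [ 0.471 -0.035  0.112]
brake_hinge [279.7 212.8] 0.7 [ 0.68  -0.196 -0.002]
brake_hinge [175.2 329.4] 0.65 [0.639 0.392 0.037]
mug [249.4 372.6] 0.92 [0.393 0.427 0.075]
glue [173.1 330.5] 0.63 [0.644 0.395 0.033]
tape [338.7 188.8] 0.91 [ 0.554 -0.392  0.021]
tape [247.9 372.2] 0.65 [0.404 0.418 0.058]
```

Run:
```python
import cv2
a=cv2.imread("pics/top0.png");cv2.imwrite("pics/top0c.png",cv2.resize(a[120:300,130:340],None,fx=3.3,fy=3.3,interpolation=cv2.INTER_CUBIC)[:600,:800])
a=cv2.imread("pics/side0.png");cv2.imwrite("pics/side0c.png",cv2.resize(a[150:400,130:400],None,fx=2.4,fy=2.4,interpolation=cv2.INTER_CUBIC)[:600,:800])
```

```text
(no output)
```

View pics/top0c.png

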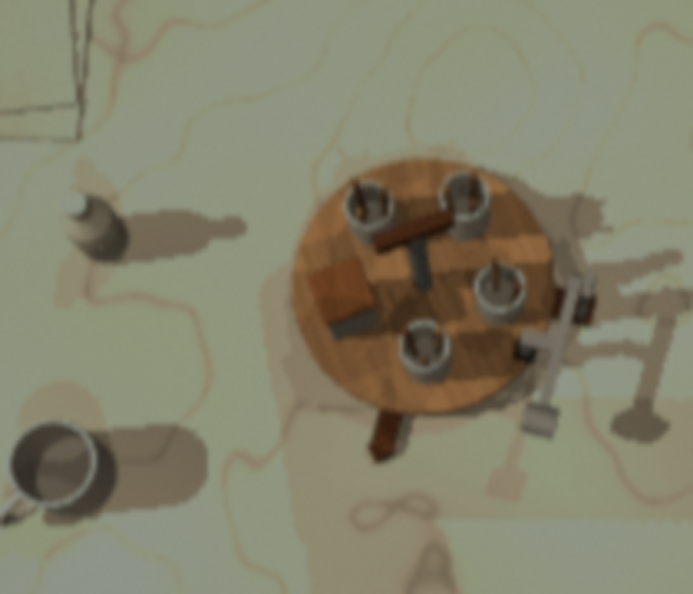

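View pics/side0c.png

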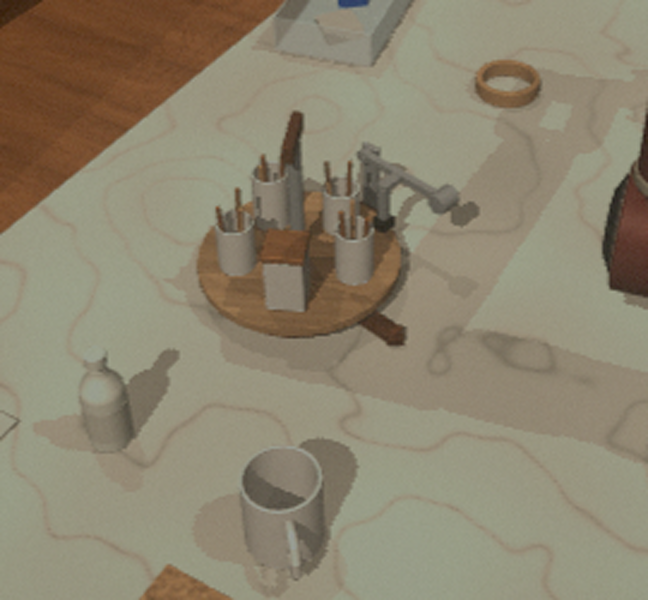

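The crops show the pointer at about px (247,253) in the top view, the jar to the left at about (233,207), and the brake arm level with its grip at about (294,247). Next I'll fit the stand's axis and yaw and the bar's direction from depth.

```bash
cat >> h.py <<'E'
def cloud(d):
    A,e=cam(d);K=np.array(d["mtx"]);v,u=np.mgrid[0:420,0:560]
    z=d["range_z"];p=np.stack([(u-K[0,2])/K[0,0]*z,(v-K[1,2])/K[1,1]*z,z],-1)
    w=p@A.T+e; w[z<=0]=np.nan; return w
E
python3 - <<'E'
from h import *
from scipy.optimize import least_squares
import warnings;warnings.filterwarnings("ignore")
for n in ["top","side"]:
    d=ctrl.get_image(n);w=cloud(d);im=d["img"].astype(int)
    near=np.hypot(w[...,0]-.6,w[...,1]-.065)<.2
    m=near&(abs(w[...,2]-.036)<.006)
    sat=im[...,0]-im[...,2]
    m&=sat>25
    p=w[m]
    # outer boundary by convex hull circle
    h=cv2.convexHull(p[:,:2].astype(np.float32))[:,0]
    f=least_squares(lambda c:np.hypot(h[:,0]-c[0],h[:,1]-c[1])-c[2],[.6,.065,.125],loss='soft_l1',f_scale=.002)
    print(n,"circle",f.x,len(p),np.median(p[:,2]), cv2.minEnclosingCircle(h))
    c=f.x[:2]
    # handle bar
    m=near&(w[...,2]>.2)&(np.hypot(w[...,0]-c[0],w[...,1]-c[1])<.06);q=w[m]
    mm=q[:,2]>.222
    q2=q[mm];r=cv2.minAreaRect(q2[:,:2].astype(np.float32));print("bar",q2.mean(0),r,len(q2))
    # lid
    m=near&(abs(w[...,2]-.121)<.006)&(sat>25);q=w[m]
    r=cv2.minAreaRect(q[:,:2].astype(np.float32));print("lid",np.median(q,0),r,len(q))
    # pointer
    m=near&(w[...,2]<.022)&(w[...,2]>.004)&(sat>25)&(w[...,0]<.56);q=w[m]
    rr=np.hypot(*(q[:,:2]-c).T);s=(rr>.115)&(rr<.185)
    if s.sum()>3:
        k=q[s].mean(0)-np.r_[c,0];print("ptr",q[s].mean(0),s.sum(),rr[s].max(),"ang",np.degrees(np.arctan2(-k[1],-k[0])))
    # grip
    m=(np.hypot(w[...,0]-.477,w[...,1]+.045)<.04)&(w[...,2]>.08);q=w[m]
    print("grip",np.median(q,0),q.min(0),q.max(0),len(q))
    m=(np.hypot(w[...,0]-.6,w[...,1]+.08)<.1)&(w[...,2]>.097)&(abs(sat)<25);q=w[m]
    r=cv2.minAreaRect(q[:,:2].astype(np.float32));print("arm",r,len(q),q[:,2].max())
    for t in ["mug","glue","tape"]:
        print(t,[np.round(x["extent"]) for x in ctrl.search_frame(d,t)[:1]])
E
```

```text
top circle [0.61825556 0.06146239 0.12423563] 2872 0.0362412240740434 ((0.6186180710792542, 0.06093154847621918), 0.12575364112854004)
bar [0.61713766 0.06153786 0.22661692] ((0.6178238987922668, 0.06043430045247078), (0.015372046269476414, 0.07051069289445877), 23.981657028198242) 124
lid [0.59083525 0.12728855 0.12104274] ((0.619832456111908, 0.05601084232330322), (0.17612740397453308, 0.18150173127651215), 67.72484588623047) 292
ptr [0.48849292 0.10079928 0.00793164] 343 0.18473268458808978 ang -16.86441504254888
grip [ 0.48154186 -0.05268789  0.10958585] [ 0.4639813  -0.06744275  0.09452894] [ 0.51535    -0.03539854  0.12098135] 125
arm ((0.5591970682144165, -0.043161407113075256), (0.11073626577854156, 0.10466980189085007), 0.8380256295204163) 217 0.11330401747956698
mug [array([129., 247.,  37.,  31.])]
glue [array([149., 174.,  22.,  23.])]
tape [array([405., 212.,  28.,  30.])]
side circle [0.61381943 0.06399042 0.12473045] 1964 0.03463759194960864 ((0.6160709857940674, 0.06594724208116531), 0.12869907915592194)
bar [0.61278646 0.06566281 0.22546488] ((0.6136398911476135, 0.06459546089172363), (0.013684380799531937, 0.06741182506084442), 23.187305450439453) 79
lid [0.58786536 0.12590428 0.11984927] ((0.6175320148468018, 0.0587020143866539), (0.17648372054100037, 0.18069151043891907), 67.73787689208984) 322
ptr [0.4777181  0.09415117 0.01026022] 147 0.18207174244977758 ang -12.495108859450282
grip [ 0.47708252 -0.04644176  0.10422647] [ 0.45991776 -0.06589446  0.08664006] [ 0.51543591 -0.03031319  0.11615709] 148
arm ((0.5741595029830933, -0.031248420476913452), (0.10224739462137222, 0.11371003091335297), 68.86736297607422) 203 0.11039021512670366
mug []
glue [array([162., 294.,  24.,  46.])]
tape [array([331., 175.,  27.,  19.])]
```

```bash
python3 - <<'E'
from h import *
import warnings;warnings.filterwarnings("ignore")
for n,c in [("top",[.6165,.0620]),("side",[.6150,.0640])]:
    d=ctrl.get_image(n);w=cloud(d);im=d["img"].astype(float)
    A,e=cam(d)
    # intersect each pixel's ray with z=.012
    K=np.array(d["mtx"]);v,u=np.mgrid[0:420,0:560]
    ray=np.stack([(u-K[0,2])/K[0,0],(v-K[1,2])/K[1,1],np.ones(u.shape)],-1)@A.T
    g=e+ray*((.012-e[2])/ray[...,2])[...,None]
    ratio=im[...,2]/(im[...,0]+1)
    rr=np.hypot(g[...,0]-c[0],g[...,1]-c[1]);th=np.degrees(np.arctan2(g[...,1]-c[1],g[...,0]-c[0]))%360
    m=(rr>.12)&(rr<.19)&(th>140)&(th<200)&(ratio<.62)&(im[...,0]<130)
    q=g[m];print(n,m.sum(),"th",th[m].mean(),np.percentile(th[m],[5,50,95]),"rmax",rr[m].max(), "centroid",q.mean(0),np.argwhere(m).min(0),np.argwhere(m).max(0))
    far=m&(rr>.14);print(" far",th[far].mean(),far.sum())
    a=d["img"][:,:,::-1].copy();a[m]=(0,255,0)
    y,x=np.argwhere(m).mean(0).astype(int)
    cv2.imwrite(f"pics/p_{n}.png",cv2.resize(a[y-40:y+40,x-50:x+50],None,fx=5,fy=5,interpolation=cv2.INTER_NEAREST))
E
python3 -c "
import cv2,numpy as np
a=cv2.imread('pics/p_top.png');b=cv2.imread('pics/p_side.png');cv2.imwrite('pics/pp.png',cv2.resize(np.hstack([a,b]),(800,320)))"
```

```text
top 133 th 168.8676427444814 [156.66825075 168.12030472 187.28039583] rmax 0.16933112783650728 centroid [0.48120481 0.08901182 0.012     ] [236 232] [259 269]
 far 167.81332775279097 61
side 132 th 165.56071155612594 [160.77004955 165.45971899 170.67904315] rmax 0.17629825497353843 centroid [0.47377209 0.10039583 0.012     ] [280 281] [293 297]
 far 165.59926746879188 81
```

View pics/pp.png

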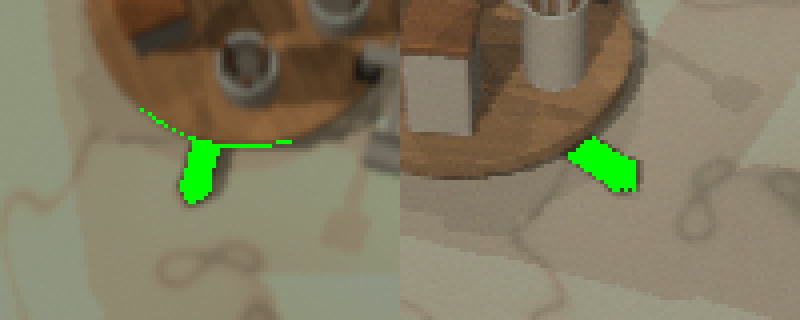

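Request:
apply_moves --pt "0 0 0 0.18 1" --pt "0 0 0 0.18 1" --pt "0 0 0 0.18 1" --pt "0.013 -0.05 0 0 1" --pt "0.013 -0.05 0 0 1" --pt "0.013 -0.05 0 0 1" --pt "0.013 -0.05 0 0 1" --pt "0.013 -0.05 0 0 1" --grip_force 60

```text
t: 2.5
tool_pos: [0.3191, -0.3636, 0.2312]
tool_rot: [3.117, -0.39, 0.002]
contact_force: [0.9, -0.4, -0.3]
opening: 0.0849
```

```bash
cat >> h.py <<'E'
def st():
    o=ctrl.get_obs();r=R.from_rotvec(o["tool_rot"]).as_matrix()
    print("t",round(o["t"],2),"p",np.round(o["tool_pos"],4),"yaw",round(np.degrees(np.arctan2(r[1,0],r[0,0])),2),"tilt",np.round(r[:2,2],3),"F",np.round(o["contact_force"],1),"M",np.round(o["wrist_torque"],2),"op",round(o["opening"],4),"q6",round(o["q"][5],2))
    return np.array(o["tool_pos"]),r
def togo(w,yaw=None):
    p,r=st();print("delta tool",np.round(r.T@(np.array(w)-p),4))
    if yaw is not None:
        print("turn",np.round(-((np.radians(yaw)-np.arctan2(r[1,0],r[0,0])+np.pi)%(2*np.pi)-np.pi),4))
E
python3 -c "
from h import *
togo([.478,-.0495,.2],-13)"
```

```text
t 2.5 p [ 0.3191 -0.3636  0.2312] yaw -14.27 tilt [ 0.001 -0.001] F [ 0.9 -0.4 -0.3] M [-0.02 -0.03 -0.03] op 0.0849 q6 0.82
delta tool [ 0.0765 -0.3436  0.0311]
turn -0.0222
```

Request:
apply_moves --pt "0.012 -0.055 0 -0.022 1" --pt "0.012 -0.055 0 0 1" --pt "0.012 -0.055 0 0 1" --pt "0.012 -0.055 0 0 1" --pt "0.012 -0.055 0.01 0 1" --pt "0.012 -0.055 0.02 0 1" --pt "0.005 -0.015 0 0 1" --pt "0 0 0 0 1"

```text
t: 3.5
tool_pos: [0.4782, -0.0328, 0.2036]
tool_rot: [3.118, -0.348, 0.016]
contact_force: [0.0, -0.9, 0.3]
opening: 0.0855
```

```bash
cat >> h.py <<'E'
def wcam():
    p,r=st();d=ctrl.get_image("wrist");M=np.array(d["mount"])
    d2=dict(d);d2["attitude"]=r@M[:3,:3];d2["eye"]=p+r@M[:3,3];return d,d2
E
python3 -c "
from h import *
togo([.478,-.0495,.2],-13)
d,d2=wcam();save(d,'w1');print(np.round(d['mount'],3))
for t in ['brake_grip','stand','handle_bar','square_jar']:
    for x in ctrl.spot_point(d,t)[:1]: print(t,np.round(x['uv']),x['confidence'],px2w(d2,*x['uv'],z=.1))
"
```

```text
t 3.5 p [ 0.4782 -0.0328  0.2036] yaw -12.75 tilt [ 0.01  -0.005] F [ 0.  -0.9  0.3] M [-0.    0.    0.01] op 0.0855 q6 1.57
delta tool [0.0035 0.0163 0.0037]
turn 0.0044
t 3.5 p [ 0.4782 -0.0328  0.2036] yaw -12.75 tilt [ 0.01  -0.005] F [ 0.  -0.9  0.3] M [-0.    0.    0.01] op 0.0855 q6 1.57
[[-0.    -0.964 -0.267  0.068]
 [ 1.    -0.001  0.001 -0.001]
 [-0.001 -0.267  0.964 -0.143]
 [ 0.     0.     0.     1.   ]]
brake_grip [306. 204.] 0.75 [ 0.47989741 -0.04989417  0.1       ]
stand [148.  63.] 0.82 [0.5967276  0.03188236 0.1       ]
square_jar [ 40. 113.] 0.76 [0.58246251 0.11459929 0.1       ]
```

View pics/w1.png

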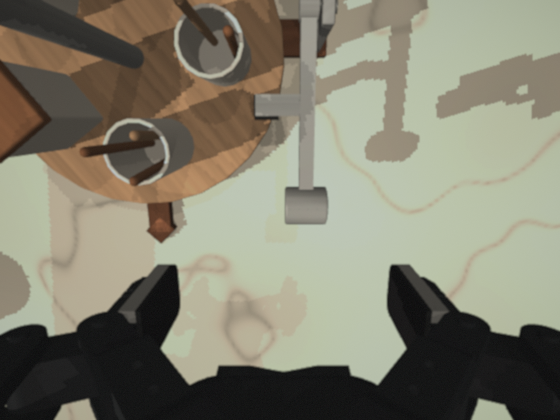

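The wrist view confirms the grip at about (306,205), with the bar vertical in the image. That puts the stand's yaw at about -12.7°. Now I'll descend on the grip.

Request:
apply_moves --pt "0.005 0.016 0 0 1" --pt "0 0.001 0.02 0 1" --pt "0 0 0.04 0 1" --pt "0 0 0.03 0 1" --pt "0 0 0.02 0 1" --pt "0 0 0.01 0 1" --pt "0 0 0 0 1" --pt "0 0 0 0 1"

```text
t: 4.75
tool_pos: [0.4775, -0.0585, 0.0757]
tool_rot: [3.116, -0.368, 0.013]
contact_force: [0.3, 0.6, 0.8]
opening: 0.0853
```

```bash
python3 -c "
from h import *
togo([.479,-.05,.083],-12.7)
d,d2=wcam();save(d,'w2')
"
```

```text
t 4.75 p [ 0.4775 -0.0585  0.0757] yaw -13.48 tilt [ 0.008 -0.005] F [0.3 0.6 0.8] M [0.02 0.04 0.04] op 0.0853 q6 1.53
delta tool [-0.0005 -0.0086 -0.0074]
turn -0.0136
t 4.75 p [ 0.4775 -0.0585  0.0757] yaw -13.48 tilt [ 0.008 -0.005] F [0.3 0.6 0.8] M [0.02 0.04 0.04] op 0.0853 q6 1.53
```

View pics/w2.png

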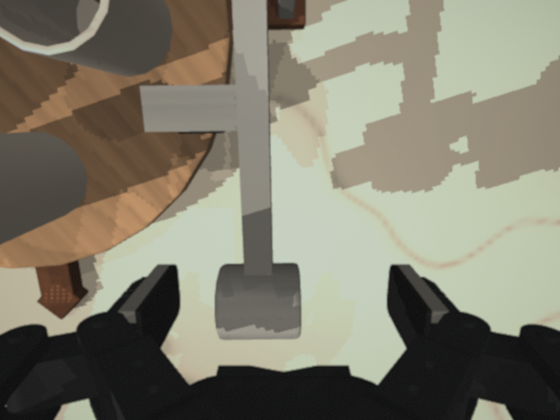

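Request:
apply_moves --pt "0 -0.0085 -0.006 -0.012 1" --pt "0 0 0 0 1" --pt "0 0 0 0 -1" --pt "0 0 0 0 -1" --pt "0 0 0 0 -1" --pt "0 0 0 0 -1" --pt "0 0 0 0 -1" --pt "0 0 0 0 -1" --grip_force 60

```text
t: 5.8
tool_pos: [0.4813, -0.0502, 0.0851]
tool_rot: [3.117, -0.348, 0.021]
contact_force: [-0.3, -0.7, 1.7]
opening: 0.0286
```

```bash
python3 -c "
from h import *
togo([.479,-.05,.083],-12.7)
d,d2=wcam();save(d,'w3')
"
```

```text
t 5.8 p [ 0.4813 -0.0502  0.0851] yaw -12.73 tilt [ 0.012 -0.007] F [-0.3 -0.7  1.7] M [0.08 0.13 0.06] op 0.0286 q6 1.54
delta tool [-0.0024  0.0003  0.002 ]
turn -0.0005
t 5.8 p [ 0.4813 -0.0502  0.0851] yaw -12.73 tilt [ 0.012 -0.007] F [-0.3 -0.7  1.7] M [0.08 0.13 0.06] op 0.0286 q6 1.54
```

View pics/w3.png

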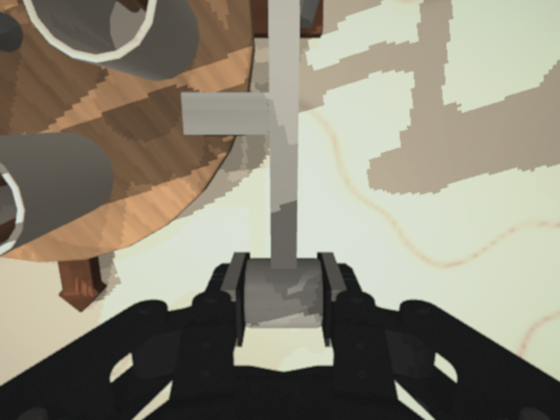

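Request:
apply_moves --pt "0.0013 0 -0.0181 0 -1" --pt "0.0038 0 -0.0177 0 -1" --pt "0.0062 0 -0.017 0 -1" --pt "0.0085 0 -0.016 0 -1" --pt "0.0107 0 -0.0147 0 -1" --pt "0.0126 0 -0.013 0 -1" --pt "0 0 0 0 -1" --pt "0 0 0 0 -1"

```text
t: 6.85
tool_pos: [0.5174, -0.0585, 0.1727]
tool_rot: [3.118, -0.349, -0.008]
contact_force: [-1.4, -2.1, -4.4]
opening: 0.0288
```

```bash
cat > arc.py <<'E'
from h import *
p,r=st()
a=np.radians(-12.73);x=np.array([np.cos(a),np.sin(a)]);y=np.array([-np.sin(a),np.cos(a)])
g=np.array([.4813,-.0502]);s=(p[:2]-g)@x;l=(p[:2]-g)@y;h=p[2]-.0851
th=np.arctan2(h,.13-s);print("along",s,"lat",l,"h",h,"theta",np.degrees(th),"rad",np.hypot(h,.13-s))
E
python3 arc.py
```

```text
t 6.85 p [ 0.5174 -0.0585  0.1727] yaw -12.78 tilt [-0.006 -0.003] F [-1.4 -2.1 -4.4] M [-0.09  0.23  0.02] op 0.0288 q6 1.54
along 0.03700503543507228 lat -0.00010552736244836929 h 0.08758661032424732 theta 43.28452448057963 rad 0.1277477113005306
```

Request:
apply_moves --pt "0.0128 0 -0.012 0 -1" --pt "0.0149 0 -0.0105 0 -1" --pt "0.0162 0 -0.0085 0 -1" --pt "0.017 0 -0.006 0 -1" --pt "0.0175 0 -0.0037 0 -1" --pt "0.0155 0 -0.001 0 -1" --pt "0 0 0 0 -1" --pt "0 0 0 0 -1"

```text
t: 7.85
tool_pos: [0.5999, -0.0773, 0.2089]
tool_rot: [3.12, -0.349, -0.058]
contact_force: [-1.7, -1.0, -2.9]
opening: 0.0286
```

```bash
python3 arc.py
```

```text
t 7.85 p [ 0.5999 -0.0773  0.2089] yaw -12.78 tilt [-0.037  0.002] F [-1.7 -1.  -2.9] M [-0.12  0.32 -0.05] op 0.0286 q6 1.55
along 0.12167018692040622 lat -0.00027321728740269113 h 0.12379259522437118 theta 86.15045814371564 rad 0.12407252886246004
```

Run:
```python
from h import *
d=ctrl.get_image("side");save(d,'s1')
a=cv2.imread("pics/s1.png");cv2.imwrite("pics/s1c.png",cv2.resize(a[130:290,220:380],None,fx=3.75,fy=3.75,interpolation=cv2.INTER_CUBIC))
A,e=cam(d);K=d["mtx"]
def proj(w):
    q=K@(A.T@(np.array(w)-e));return q[:2]/q[2]
y=np.radians(-12.73);ax=np.array([.6155,.063])
hin=ax+np.array([.02*np.cos(y)+.14*np.sin(y),.02*np.sin(y)-.14*np.cos(y)])
print(hin);[print(z,(proj([*hin,z])-[220,130])*3.75) for z in (.1,.15,.2,.23)]
```

```text
[ 0.60415841 -0.07796584]
0.1 [230.35398554 314.8916607 ]
0.15 [229.91833002 264.89239258]
0.2 [229.4642822  212.78227794]
0.23 [229.18253446 180.44668188]
```

View pics/s1c.png

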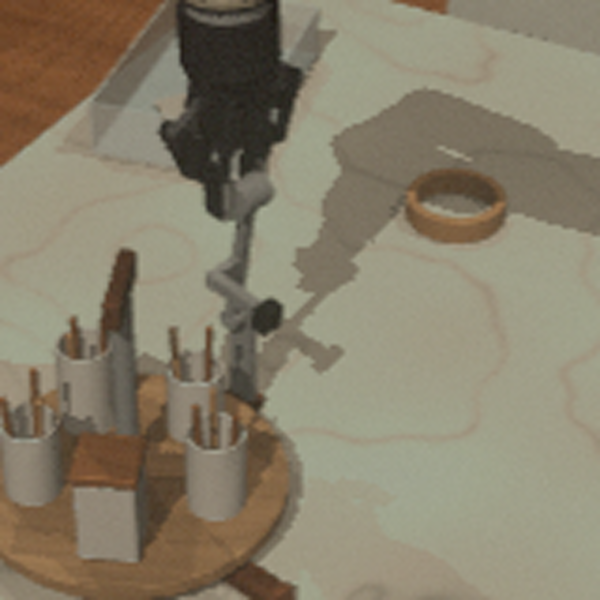

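Request:
apply_moves --pt "0.004 0 0 0 -1" --pt "0.004 0 0 0 -1" --pt "0.003 0 0 0 -1" --pt "0 0 0 0 -1" --pt "0 0 0 0 -1" --pt "0 0 0 0 -1" --pt "0 0 0 0 -1" --pt "0 0 0 0 -1"

```text
t: 8.9
tool_pos: [0.6075, -0.079, 0.209]
tool_rot: [3.12, -0.348, -0.07]
contact_force: [-2.2, -1.1, -2.2]
opening: 0.0291
```

```bash
python3 arc.py
python3 - <<'E'
from h import *
for n in ["side","top"]:
    d=ctrl.get_image(n);save(d,n+'2')
a=cv2.imread("pics/side2.png")[130:290,220:380];b=cv2.imread("pics/top2.png")[140:300,220:380]
cv2.imwrite("pics/c2.png",cv2.resize(cv2.hconcat([a,b]),None,fx=2.5,fy=2.5,interpolation=cv2.INTER_CUBIC))
E
```

```text
t 8.9 p [ 0.6075 -0.079   0.209 ] yaw -12.75 tilt [-0.044  0.004] F [-2.2 -1.1 -2.2] M [ 0.05  0.79 -0.1 ] op 0.0291 q6 1.55
along 0.12946044382618477 lat -0.0002878968574048617 h 0.12393193465606943 theta 89.75055584875149 rad 0.12393310916966847
```

View pics/c2.png

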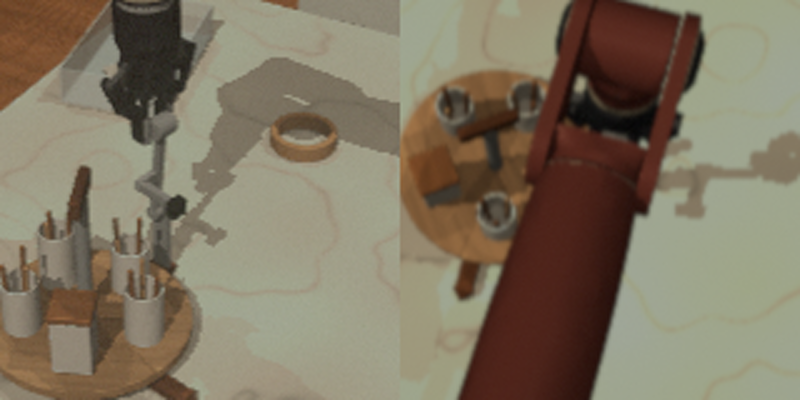

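```bash
cat > lean.py <<'E'
from h import *
import warnings;warnings.filterwarnings("ignore")
d=ctrl.get_image("side");w=cloud(d)
a=np.radians(-12.73);x=np.array([np.cos(a),np.sin(a)]);y=np.array([-np.sin(a),np.cos(a)])
ax=np.array([.6150,.0635]);q=w.copy();X=(w[...,:2]-ax)@x;Y=(w[...,:2]-ax)@y;Z=w[...,2]
for z0 in np.arange(.11,.25,.01):
    m=(abs(Z-z0)<.005)&(abs(X-.02)<.06)&(Y<-.125)&(Y>-.17)
    if m.sum(): print(round(z0,2),m.sum(),"X",np.round(np.percentile(X[m],[0,25,50,75,100]),4),"Y",round(np.median(Y[m]),4))
E
python3 lean.py
```

```text
0.11 16 X [0.0081 0.0126 0.0153 0.018  0.025 ] Y -0.1364
0.12 3 X [0.0153 0.0176 0.0198 0.0209 0.022 ] Y -0.1374
0.14 6 X [0.0101 0.011  0.0123 0.0137 0.0165] Y -0.1405
0.15 7 X [0.0092 0.0106 0.0109 0.0117 0.0118] Y -0.1372
0.16 21 X [0.0088 0.0107 0.0116 0.0133 0.02  ] Y -0.1361
0.17 16 X [0.0072 0.0096 0.0112 0.0131 0.0165] Y -0.1368
0.18 12 X [0.0049 0.0092 0.0133 0.0162 0.019 ] Y -0.1381
0.19 13 X [0.0039 0.0071 0.0091 0.0128 0.018 ] Y -0.1367
0.2 12 X [0.0059 0.0076 0.0078 0.0097 0.0148] Y -0.1377
0.21 10 X [0.0051 0.006  0.0075 0.0118 0.015 ] Y -0.1378
0.22 15 X [-0.0043 -0.0001  0.0022  0.0082  0.013 ] Y -0.1284
0.23 37 X [-0.007  -0.0038 -0.002   0.0083  0.0335] Y -0.1352
0.24 68 X [-0.0054  0.0023  0.0083  0.0141  0.0331] Y -0.1442
0.25 25 X [0.0096 0.0131 0.0166 0.0268 0.0334] Y -0.1577
```

Request:
apply_moves --pt "0.004 0 0 0 -1" --pt "0.004 0 0 0 -1" --pt "0.003 0 0 0 -1" --pt "0 0 0 0 -1" --pt "0 0 0 0 -1" --pt "0 0 0 0 -1" --pt "0 0 0 0 -1" --pt "0 0 0 0 -1"

```text
t: 10.05
tool_pos: [0.6171, -0.0811, 0.2086]
tool_rot: [3.121, -0.346, -0.078]
contact_force: [-3.7, -0.5, -1.8]
opening: 0.0293
```

```bash
python3 arc.py; python3 lean.py
```

```text
t 10.05 p [ 0.6171 -0.0811  0.2086] yaw -12.66 tilt [-0.049  0.005] F [-3.7 -0.5 -1.8] M [0.08 0.86 0.09] op 0.0293 q6 1.55
along 0.13924695473749996 lat -0.0002622451991740535 h 0.12349947870018473 theta 94.28199964217865 rad 0.12384517516292168
0.11 14 X [0.01   0.0128 0.0156 0.0181 0.0224] Y -0.1377
0.12 6 X [0.0116 0.0135 0.0169 0.0195 0.0232] Y -0.1364
0.14 5 X [0.0125 0.0133 0.0164 0.0175 0.0177] Y -0.1446
0.15 12 X [0.0125 0.0148 0.0157 0.0168 0.0192] Y -0.1376
0.16 18 X [0.012  0.0135 0.0155 0.0169 0.025 ] Y -0.1351
0.17 17 X [0.01   0.0154 0.0176 0.0203 0.0247] Y -0.1368
0.18 13 X [0.0124 0.0133 0.0151 0.0166 0.021 ] Y -0.1391
0.19 14 X [0.0135 0.0145 0.015  0.0175 0.0224] Y -0.1374
0.2 13 X [0.0124 0.0145 0.0151 0.022  0.024 ] Y -0.1393
0.21 12 X [0.0118 0.0127 0.0145 0.0166 0.0232] Y -0.1385
0.22 12 X [0.0043 0.0085 0.0097 0.0188 0.0215] Y -0.1305
0.23 38 X [0.0024 0.0056 0.0077 0.0219 0.0447] Y -0.1404
0.24 75 X [0.004  0.0101 0.0165 0.0232 0.0444] Y -0.1431
0.25 24 X [0.0189 0.026  0.0301 0.0353 0.0431] Y -0.1569
```

The brake bar is now vertical: its X stays within about 1 mm from z = 0.12 to 0.21. I'll release it and lift away.

Request:
apply_moves --pt "0 0 0 0 0.6" --pt "0 0 0 0 0.6" --pt "0 0 0 0 0.6" --pt "0 0 0 0 0.6" --pt "0 0 -0.02 0 0.6" --pt "0 0 -0.03 0 0.6" --pt "0 0 -0.03 0 0.6" --pt "0 0 -0.02 0 0.6"

```text
t: 11.1
tool_pos: [0.6248, -0.0814, 0.3173]
tool_rot: [3.121, -0.345, -0.058]
contact_force: [0.0, -1.3, 0.1]
opening: 0.0683
```

```bash
python3 lean.py;python3 - <<'E'
from h import *
togo([.616,.0628,.3],-66.5)
d,d2=wcam();save(d,'w4')
E
```

```text
0.11 12 X [0.0118 0.0143 0.0156 0.0188 0.0244] Y -0.1382
0.12 5 X [0.0132 0.0141 0.0179 0.0202 0.0228] Y -0.1351
0.13 1 X [0.0102 0.0102 0.0102 0.0102 0.0102] Y -0.1319
0.14 5 X [0.0117 0.0146 0.0172 0.0178 0.018 ] Y -0.144
0.15 10 X [0.0116 0.0131 0.0136 0.0156 0.0191] Y -0.1385
0.16 24 X [0.0131 0.0147 0.016  0.0182 0.0276] Y -0.135
0.17 15 X [0.013  0.0147 0.0171 0.0183 0.0228] Y -0.1371
0.18 12 X [0.0113 0.0127 0.0174 0.0194 0.0228] Y -0.1375
0.19 14 X [0.011  0.0138 0.0156 0.0175 0.0234] Y -0.1386
0.2 17 X [0.0102 0.0133 0.0157 0.0178 0.0237] Y -0.1379
0.21 8 X [0.0117 0.0139 0.0152 0.0175 0.0236] Y -0.1395
0.22 15 X [0.0046 0.0074 0.0124 0.0188 0.0276] Y -0.1296
0.23 34 X [0.0035 0.0058 0.0084 0.0159 0.0314] Y -0.1301
0.24 54 X [0.0016 0.0095 0.0132 0.0178 0.0291] Y -0.1401
t 11.15 p [ 0.6258 -0.0817  0.3206] yaw -12.64 tilt [-0.032  0.002] F [ 0.2 -0.1  2.6] M [ 0.03 -0.03 -0.01] op 0.0686 q6 1.55
delta tool [-0.0405 -0.1389  0.0212]
turn 0.9401
t 11.15 p [ 0.6258 -0.0817  0.3206] yaw -12.64 tilt [-0.032  0.002] F [ 0.2 -0.1  2.6] M [ 0.03 -0.03 -0.01] op 0.0686 q6 1.55
```

View pics/w4.png

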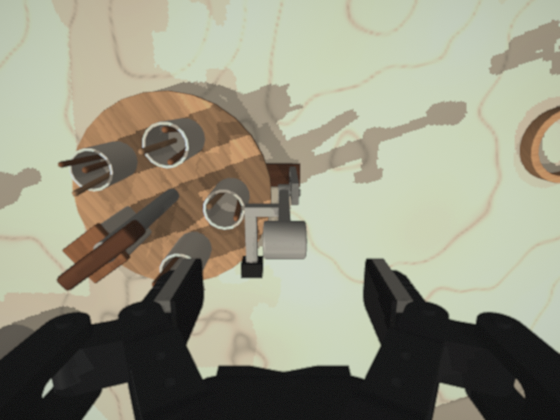

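Request:
apply_moves --pt "-0.0135 -0.046 0 0 1" --pt "-0.0135 -0.046 0 0 1" --pt "-0.0135 -0.046 0 0 1" --pt "0 0 0 0.18 1" --pt "0 0 0 0.18 1" --pt "0 0 0 0.18 1" --pt "0 0 0 0.18 1" --pt "0 0 0 0.18 1"

```text
t: 12.2
tool_pos: [0.6127, 0.0668, 0.3089]
tool_rot: [2.616, -1.695, -0.065]
contact_force: [-0.3, -0.7, 0.6]
opening: 0.0854
```

Run:
```python
from h import *
togo([.616,.0628,.3],-66.5)
d,d2=wcam();save(d,'w5')
for t in ['handle_bar','square_jar','stand']:
    for x in ctrl.spot_point(d,t)[:1]: print(t,np.round(x['uv']),x['confidence'],px2w(d2,*x['uv'],z={'handle_bar':.215,'square_jar':.073,'stand':0}[t]))
```

```text
t 12.2 p [0.6127 0.0668 0.3089] yaw -65.91 tilt [-0.048  0.003] F [-0.3 -0.7  0.6] M [ 0.03 -0.02  0.  ] op 0.0854 q6 2.71
delta tool [ 0.0052 -0.0018  0.0087]
turn 0.0102
t 12.2 p [0.6127 0.0668 0.3089] yaw -65.91 tilt [-0.048  0.003] F [-0.3 -0.7  0.6] M [ 0.03 -0.02  0.  ] op 0.0854 q6 2.71
handle_bar [273. 204.] 0.93 [0.61760348 0.06436023 0.215     ]
square_jar [273. 237.] 0.68 [0.583252   0.13666683 0.073     ]
stand [268. 154.] 0.71 [0.62304076 0.06074509 0.        ]
```

View pics/w5.png

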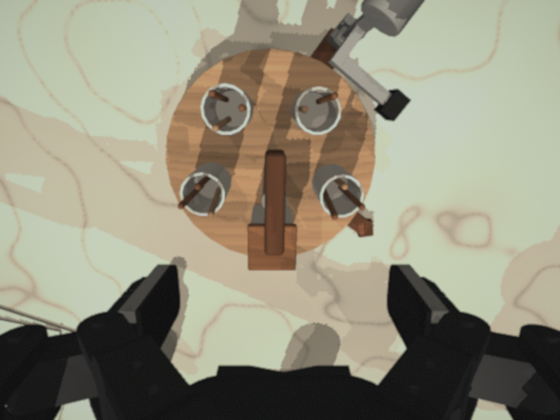

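Run:
```python
from h import *
togo([.6156,.0636,.198],-66)
```

```text
t 12.4 p [0.6129 0.0666 0.3095] yaw -65.4 tilt [-0.047  0.003] F [ 0.6 -0.7 -0.2] M [ 0.04  0.01 -0.  ] op 0.0856 q6 2.7
delta tool [ 0.0064 -0.0058  0.1112]
turn 0.0105
```

Request:
apply_moves --pt "0.006 -0.006 0 0.01 1" --pt "0 0 0.03 0 1" --pt "0 0 0.03 0 1" --pt "0 0 0.02 0 1" --pt "0 0 0.01 0 1" --pt "0 0 0 0 1" --pt "0 0 0 0 1" --pt "0 0 0 0 1"

```text
t: 13.4
tool_pos: [0.6206, 0.0629, 0.2196]
tool_rot: [2.623, -1.692, -0.055]
contact_force: [-0.0, -0.1, -0.1]
opening: 0.0853
```

Run:
```python
from h import *
togo([.6156,.0636,.198],-66)
d,d2=wcam();save(d,'w6')
```

```text
t 13.4 p [0.6206 0.0629 0.2196] yaw -65.67 tilt [-0.04   0.003] F [-0.  -0.1 -0.1] M [ 0.01  0.01 -0.05] op 0.0853 q6 2.7
delta tool [-0.0023  0.0034  0.0218]
turn 0.0058
t 13.4 p [0.6206 0.0629 0.2196] yaw -65.67 tilt [-0.04   0.003] F [-0.  -0.1 -0.1] M [ 0.01  0.01 -0.05] op 0.0853 q6 2.7
```

View pics/w6.png

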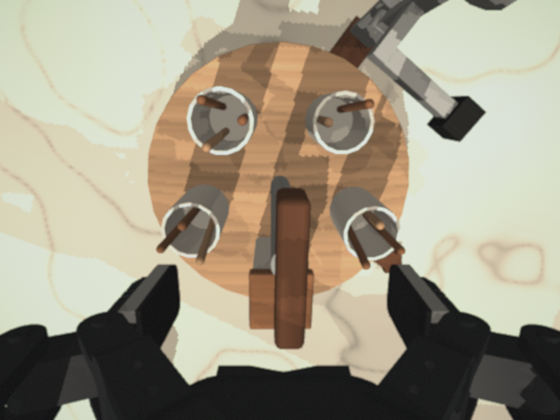

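Request:
apply_moves --pt "-0.002 0.003 0.01 0 1" --pt "0 0 0.01 0 1" --pt "0 0 0 0 -1" --pt "0 0 0 0 -1" --pt "0 0 0 0 -1" --pt "0 0 0 0 -1" --pt "0 0 0 0 -1" --pt "0 0 0 0 -1" --grip_force 80

```text
t: 14.45
tool_pos: [0.6163, 0.0637, 0.1995]
tool_rot: [2.624, -1.693, -0.053]
contact_force: [-0.1, -0.7, -0.9]
opening: 0.0139
```

Run:
```python
from h import *
togo([.6156,.0636,.198],-66)
d,d2=wcam();save(d,'w7')
```

```text
t 14.45 p [0.6163 0.0637 0.1995] yaw -65.67 tilt [-0.039  0.003] F [-0.1 -0.7 -0.9] M [ 0.04 -0.14 -0.03] op 0.0139 q6 2.7
delta tool [-0.0002  0.0006  0.0015]
turn 0.0058
t 14.45 p [0.6163 0.0637 0.1995] yaw -65.67 tilt [-0.039  0.003] F [-0.1 -0.7 -0.9] M [ 0.04 -0.14 -0.03] op 0.0139 q6 2.7
```

View pics/w7.png

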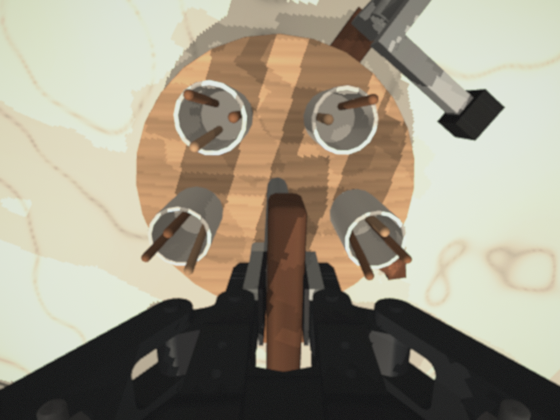

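Request:
apply_moves --pt "0 0 0 -0.05 -1" --pt "0 0 0 -0.05 -1" --pt "0 0 0 -0.05 -1" --pt "0 0 0 -0.05 -1" --pt "0 0 0 -0.05 -1" --pt "0 0 0 -0.05 -1" --pt "0 0 0 -0.05 -1" --pt "0 0 0 -0.05 -1"

```text
t: 15.5
tool_pos: [0.6159, 0.0634, 0.1995]
tool_rot: [2.92, -1.122, -0.059]
contact_force: [0.5, -0.5, -0.9]
opening: 0.0142
```

Run:
```python
from h import *
togo([.6163,.0637,.1995],-12.7)
```

```text
t 15.5 p [0.6159 0.0634 0.1995] yaw -42.05 tilt [-0.04   0.002] F [ 0.5 -0.5 -0.9] M [-0.09  0.01 -0.04] op 0.0142 q6 2.29
delta tool [ 0.0001 -0.0005  0.    ]
turn -0.5122
```

Request:
apply_moves --pt "0 0 0 -0.06 -1" --pt "0 0 0 -0.06 -1" --pt "0 0 0 -0.06 -1" --pt "0 0 0 -0.06 -1" --pt "0 0 0 -0.06 -1" --pt "0 0 0 -0.06 -1" --pt "0 0 0 -0.06 -1" --pt "0 0 0 -0.05 -1"

```text
t: 16.5
tool_pos: [0.6156, 0.0628, 0.1996]
tool_rot: [3.11, -0.388, -0.064]
contact_force: [-0.7, 0.4, -1.0]
opening: 0.0143
```

Run:
```python
from h import *
togo([.6163,.0637,.1995],-12.7)
d,d2=wcam();save(d,'w8')
d=ctrl.get_image("side");save(d,"s8")
a=cv2.imread("pics/s8.png");cv2.imwrite("pics/s8c.png",cv2.resize(a[130:330,180:380],None,fx=3,fy=3,interpolation=cv2.INTER_CUBIC))
```

```text
t 16.5 p [0.6156 0.0628 0.1996] yaw -14.22 tilt [-0.041 -0.002] F [-0.7  0.4 -1. ] M [-0.23 -0.02 -0.04] op 0.0143 q6 1.8
delta tool [ 0.0005 -0.0011  0.    ]
turn -0.0265
t 16.5 p [0.6156 0.0628 0.1996] yaw -14.22 tilt [-0.041 -0.002] F [-0.7  0.4 -1. ] M [-0.23 -0.02 -0.04] op 0.0143 q6 1.8
```

View pics/w8.png

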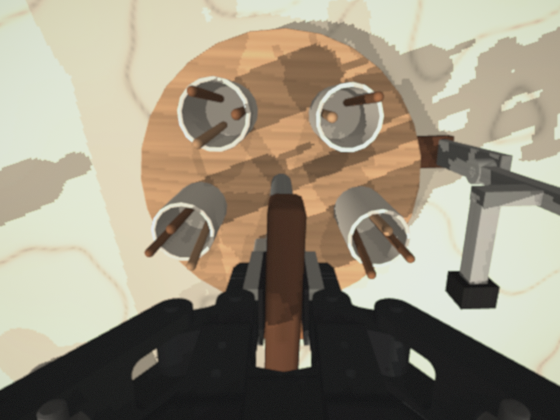

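View pics/s8c.png

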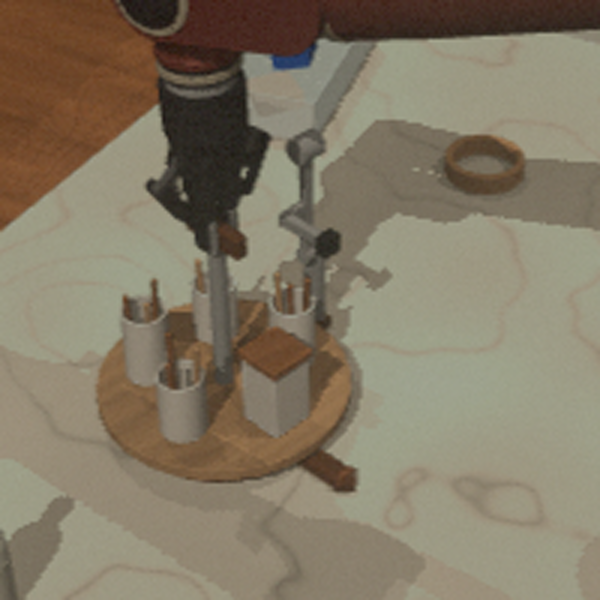

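```bash
cat > lid.py <<'E'
from h import *
import warnings;warnings.filterwarnings("ignore")
st()
d=ctrl.get_image("side");w=cloud(d);im=d["img"].astype(float)
sat=im[...,0]-im[...,2]
A,e=cam(d);K=np.array(d["mtx"]);v,u=np.mgrid[0:420,0:560]
ray=np.stack([(u-K[0,2])/K[0,0],(v-K[1,2])/K[1,1],np.ones(u.shape)],-1)@A.T
g=lambda z:(e+ray*((z-e[2])/ray[...,2])[...,None])[...,:2]
j=np.array([.542,.080])
m=(np.hypot(w[...,0]-j[0],w[...,1]-j[1])<.05)&(abs(w[...,2]-.121)<.008)&(sat>20)
n,l,s,cc=cv2.connectedComponentsWithStats(m.astype(np.uint8));k=1+np.argmax(s[1:,4]);m=l==k
q=g(.121)[m].astype(np.float32);r=cv2.minAreaRect(q);print("lid",q.mean(0),r,len(q),np.median(w[...,2][m]))
# disk: circle from depth
m2=(np.hypot(w[...,0]-.615,w[...,1]-.064)<.14)&(abs(w[...,2]-.036)<.006)&(sat>20)
h=cv2.convexHull(g(.036)[m2].astype(np.float32));c,rad=cv2.minEnclosingCircle(h)
from scipy.optimize import least_squares
hh=h[:,0];f=least_squares(lambda c:np.hypot(hh[:,0]-c[0],hh[:,1]-c[1])-.125,[.615,.064],loss='soft_l1',f_scale=.002)
print("disk",c,rad,f.x)
c=f.x
t=q.mean(0)-c;print("lid ang",np.degrees(np.arctan2(t[1],t[0])),np.hypot(*t), "rectcentre",np.degrees(np.arctan2(r[0][1]-c[1],r[0][0]-c[0])))
G=g(.012);rr=np.hypot(*(G-c).transpose(2,0,1));th=np.degrees(np.arctan2(G[...,1]-c[1],G[...,0]-c[0]))%360
mp=(rr>.128)&(rr<.19)&(th>145)&(th<195)&(im[...,2]/(im[...,0]+1)<.62)&(im[...,0]<130)
print("ptr ang",th[mp].mean(),mp.sum(),rr[mp].max())
# tip: farthest pixels
i=np.argsort(-rr[mp])[:8];print("tip",np.median(th[mp][i]),rr[mp][i])
lum=im.sum(-1)
E
python3 lid.py
```

```text
t 16.6 p [0.6156 0.0628 0.1995] yaw -14.3 tilt [-0.041 -0.002] F [-0.4 -0.3 -0.5] M [-0.15 -0.01  0.05] op 0.014 q6 1.8
lid [0.5396847  0.08750017] ((0.5401641130447388, 0.08802074193954468), (0.05431857705116272, 0.0534355491399765), 74.49861145019531) 247 0.11911482329860945
disk (0.6116178631782532, 0.0660414919257164) 0.12643280625343323 [0.61188621 0.0668601 ]
lid ang 164.04648176512654 0.07509373322811656 rectcentre 163.5620123965129
ptr ang 166.40404354335595 103 0.17253891778517516
tip 164.78231458967235 [0.17253892 0.17058991 0.16995647 0.16866344 0.16797216 0.16740813
 0.1667603  0.16601011]
```

Request:
apply_moves --pt "0 0 0 -0.028 -1" --pt "0 0 0 0 -1" --pt "0 0 0 0 -1" --pt "0 0 0 0 -1" --pt "0 0 0 0 -1" --pt "0 0 0 0 -1" --pt "0 0 0 0 -1" --pt "0 0 0 0 -1"

```text
t: 17.65
tool_pos: [0.6156, 0.0627, 0.1996]
tool_rot: [3.115, -0.346, -0.064]
contact_force: [-0.8, 0.0, 0.5]
opening: 0.0138
```

```bash
python3 lid.py
python3 - <<'E'
from h import *
d=ctrl.get_image("side");A,e=cam(d);K=d["mtx"]
def proj(w):
    q=K@(A.T@(np.array(w)-e));return q[:2]/q[2]
a=d["img"][:,:,::-1].copy();S=4;x0,y0=215,215
a=cv2.resize(a[y0:y0+90,x0:x0+100],None,fx=8,fy=6.6667,interpolation=cv2.INTER_CUBIC)
a=cv2.resize(d["img"][y0:y0+90,x0:x0+100,::-1],None,fx=6.6,fy=6.6,interpolation=cv2.INTER_CUBIC)
c=np.array([.613,.0655])
for ang,col in ((167.3,(0,255,0)),(165.5,(0,0,255))):
    t=np.radians(ang);ux=np.array([np.cos(t),np.sin(t)]);n=np.array([-ux[1],ux[0]])
    for s in (-.011,.011):
        P=[proj([*(c+ux*r+n*s),.012]) for r in (.12,.165)]
        P=[tuple(int(k) for k in (p-[x0,y0]+.5)*6.6) for p in P];cv2.line(a,P[0],P[1],col,1)
    Q=[proj([*(c+ux*(.075+i*.025)+n*j*.025),.121]) for i,j in((-1,-1),(1,-1),(1,1),(-1,1))]
    cv2.polylines(a,[np.int32([(p-[x0,y0]+.5)*6.6 for p in Q])],True,col,1)
cv2.imwrite("pics/ov.png",a)
E
```

```text
t 17.65 p [0.6156 0.0627 0.1996] yaw -12.7 tilt [-0.041 -0.002] F [-0.8  0.   0.5] M [-0.2  -0.03  0.06] op 0.0138 q6 1.78
lid [0.5389309  0.08572306] ((0.5384219884872437, 0.08544720709323883), (0.053205329924821854, 0.05534467101097107), 75.6883316040039) 256 0.11976785479994184
disk (0.6115382313728333, 0.06650587916374207) 0.12678909301757812 [0.61177473 0.06701374]
lid ang 165.59542495678147 0.07520813234551954 rectcentre 165.89373050254395
ptr ang 166.47248983122455 101 0.17044111686115812
tip 165.61640253699846 [0.17044112 0.16981097 0.16851329 0.16782528 0.16726467 0.16660878
 0.16524293 0.16475521]
```

View pics/ov.png

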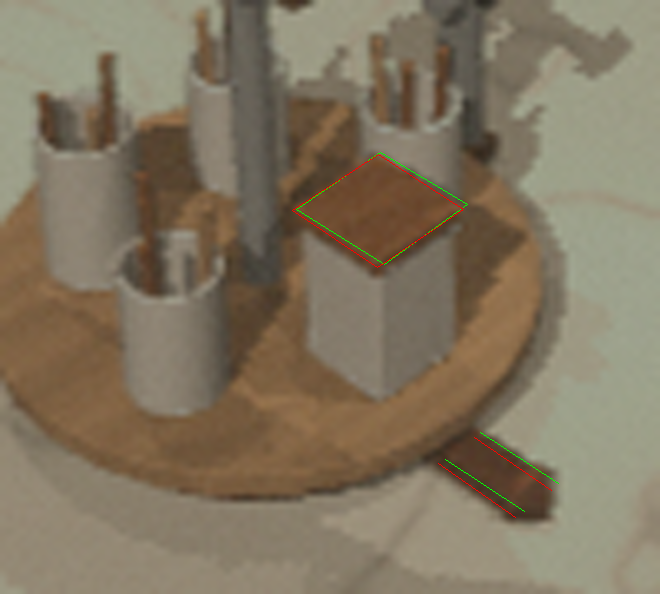

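Request:
apply_moves --pt "0 0 0 -0.02 -1" --pt "0 0 0 0 -1" --pt "0 0 0 0 -1" --pt "0 0 0 0 -1" --pt "0 0 0 0 -1" --pt "0 0 0 0 -1" --pt "0 0 0 0 -1" --pt "0 0 0 0 -1"

```text
t: 18.75
tool_pos: [0.6156, 0.0627, 0.1996]
tool_rot: [3.119, -0.313, -0.064]
contact_force: [0.2, -0.0, -1.0]
opening: 0.0143
```

```bash
python3 lid.py; python3 lean.py | sed -n 4,12p
```

```text
t 18.75 p [0.6156 0.0627 0.1996] yaw -11.48 tilt [-0.041 -0.002] F [ 0.2 -0.  -1. ] M [-0.21  0.04 -0.01] op 0.0143 q6 1.75
lid [0.53882    0.08444404] ((0.5383163690567017, 0.08455109596252441), (0.05484171584248543, 0.054783765226602554), 76.19915771484375) 255 0.11924295592883705
disk (0.6120814085006714, 0.06697522103786469) 0.12708933651447296 [0.61155326 0.06698088]
lid ang 166.4989159299943 0.07480030254998196 rectcentre 166.5091763442396
ptr ang 166.37392386886438 101 0.17023671409472468
tip 165.5868887365399 [0.17023671 0.16960414 0.16761943 0.16705644 0.16640658 0.16565703
 0.16503565 0.1645456 ]
0.15 13 X [0.0111 0.0138 0.015  0.0156 0.0186] Y -0.1371
0.16 18 X [0.013  0.015  0.0155 0.017  0.026 ] Y -0.1366
0.17 18 X [0.0127 0.015  0.0175 0.0204 0.024 ] Y -0.138
0.18 12 X [0.0126 0.0151 0.0159 0.02   0.0235] Y -0.1385
0.19 16 X [0.0115 0.014  0.0158 0.0169 0.0214] Y -0.1384
0.2 12 X [0.0131 0.0147 0.0155 0.0187 0.0253] Y -0.1402
0.21 11 X [0.0114 0.015  0.0165 0.0181 0.0209] Y -0.1379
0.22 17 X [0.005  0.0069 0.0127 0.0205 0.0272] Y -0.1275
0.23 31 X [0.0036 0.0056 0.0077 0.0109 0.0342] Y -0.1371
```

```bash
python3 -c "
from h import *
st();print(ctrl.finish_job())"
```

```text
t 18.85 p [0.6156 0.0627 0.1995] yaw -11.48 tilt [-0.041 -0.002] F [ 0.3  1.1 -0.8] M [-0.14 -0.04  0.01] op 0.014 q6 1.75
the job is handed in; nothing more can be done
None
```

The brake arm is standing upright. The square jar is lined up with the pointer to within about 1°, and I handed the job in at 18.85 s with the gripper still holding the handle bar.

- **Brake:** I pinched the grip on its flat ends, raised the arm along its arc and let go. In the last side-camera check the bar's sideways position stayed constant within about 2 mm from 150 to 210 mm height, so it was vertical and had not moved.
- **Carousel:** Only after that did I grip the handle bar (80 N, opening 14 mm) and turn the carousel about 53°. In the last side view the lid is at 166.5° and the pointer at 166.4° by its colour mask.
- **Disagreements:** The direction of the brake bar put the pointer at about 167.3° instead. The gripper's own yaw suggests 168.5°, but the bar sits about 1–2° off the gripper's axis.
- **Tool tilt:** The tool ended tilted about 2.4°; forces at hand-in were around 1 N.
- **Bystanders:** The arm stayed clear of the mug, glue bottle and tape roll. I did not measure their positions again at the end.

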